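# Seat a filter disc in its holder and swing the keeper over it

### The arm

A 6-joint arm with a two-finger parallel gripper is mounted at the origin on a cart in front of the work surface, level with it; the furniture and walls round the work are solid. World frame = base frame: x ahead of the robot, y to its left, z up, the work surface at z = 0. Lengths are in mm, angles in degrees, forces in N, time in s.
With the tool pointing down it reaches from about 350 to 850 mm from the base axis. Payload 8.1 kg.
Tool frame: the origin (TCP) lies at the centre of the arm's flange, where the gripper is bolted on; the fingertips stand 173 mm ahead of it and the grasp point (between the pads) lies 155 mm ahead of it; z points along the fingers, y is the line along which they close (so a half turn about z gives the same grasp; the last joint's range is limited). The gripper opens to 85 mm and grips with 20 to 120 N. Pads are 22 mm wide; open, the fingers measure 114 mm over their backs; the gripper's body (76 mm by 85 mm) begins 54 mm behind the grasp point. The pads swing forward as they close: fully open they stand 13 mm farther back than shut.
Start: joints at [60.94, 7.471, 85.268, -0, 87.261, -4.893], TCP at [245.622, 547.427, 404.692] pointing down, gripper open.
Joint ranges: [-169.43, 169.43], [-51.17, 129.36], [1.28, 143.12], [-76.62, 256.62], [0, 156.53], [-152.29, 152.29]. Speed limits (degrees/s): [136.94, 136.94, 159.86, 180, 180, 180].

### API

Orientations are given as [roll, pitch, yaw] about the fixed x, y, z axes, in that order (R = Rz(yaw) Ry(pitch) Rx(roll)).
In Python, from bench import * gives the robot as it stands.
- The arm moves only by the shell command python3 -m jog 'ROWS' [FORCE]. ROWS is text: rows parted by semicolons, each of 7 numbers parted by spaces: the shift along the tool's x, y, z scaled (see below), then the turn, a rotation vector about the tool's x, y, z scaled (see below), then the closure, from -1 (fully open) to 1 (shut). In form: tx ty tz wx wy wz hand; .... A call has 1 to 5 rows; each row shifts and turns the commanded pose from where the row before left it, along the tool's axes as they then stand; what a row does not reach is not made up. The controller multiplies each number of a shift by 0.1 m and each number of a turn by 60 degrees. A row lasts 1/8 s, in which the tool goes at most 62.5 mm and 10.7 degrees, less where a joint would pass 70% of its speed; a pose out of reach is approached as far as the arm can. A call with a number of a shift or a turn outside -1 to 1 is refused whole. A call with a gripper value outside its range is refused whole. The fingers move at their own pace and stop on an object; FORCE is the grip in N (left out, the last holds). Time passes only in rows, so rows that do not move let the fingers close. It gives the time, the measured TCP pose, the force, the opening and the grip force at its end, in the units of the state.
- sense(): the state, without advancing time (a new reading comes with each control period).
- snapshot(name): name is "side" or "top" or "wrist"; returns a dict with "img" (420x560x3 uint8, red, green, blue), "fx", "fy", "cx", "cy" (pixels), "extrinsics" (4x4, takes a point from camera to world coordinates). Camera axes: x right, y down, z forward; pixel columns grow to the right and rows downward; lengths in mm; the calibration is good to about 2 mm. A picture is of the moment at which its call begins. There is no depth.
- hand_in(): hands the job in; it is judged then, once.
The state is a dict: "time": time; "joint_pos": joint angles; "qd": joint speeds; "joint_efforts": joint torques, N m; "tool_pos": TCP position; "tcp_rot": TCP orientation; "ft_force": force on the tool from outside, world axes, zero at the start; "wrist_torque": the same for the moment, N m; "finger_gap": finger opening in mm; "grip_force": force on a finger pad.
Only numpy, scipy, OpenCV 4.12 (cv2) and the standard library are available. Lean on these libraries where they do the work, as an engineer would, in place of code of your own. Each camera call takes 0.05 s, during which the arm holds its last target. There are 200 camera calls.

### The job

One of the two filter holders has an empty seat: its steel filter disc lies loose on the deck. Without picking anything up, push the disc across the deck with the fingertips until it drops flat into the round seat, and only then push the keeper round by its upright post, over the disc, until it stops. Leave the other holder and the things standing around as they are, and finish clear of everything.

Things in the scene. Friction and masses are not known exactly. Their poses are not given: they have to be found in the camera images.
- filter_holder: Holder to work on: grey plastic block fixed to the table, 180 mm long (x) by 96 mm (y), flat deck 22 mm above the table. Origin: centre of its underside, z up. A round blind seat, 54 mm across, 7 mm deep, lies 38 mm from the block's centre along +x; the -x half of the deck is plain, without walls, and the disc lies there. A brass hose barb sticks 17 mm out of the +x end. Place and angle vary.
- seat (a point): Centre of the seat's floor, in the filter holder, 15 mm above the table (7 mm below the deck). Axes as the holder's.
- filter_disc: Loose round steel disc, 50 mm across and 6 mm thick, 35 to 70 g, lying flat on the deck of the filter holder, clear of the seat. Origin: centre of its underside. In its seat its origin lies at the seat's centre (2 mm play all round) and its top 1 mm below the deck.
- keeper (a joint): Swivel keeper: flat dark steel bar, 11 mm wide, 2 to 6 mm above the deck (it blocks a disc not yet seated), on an upright pivot. At 0 to 0.3 rad it is open, pointing along the holder's +x beside the seat; the value grows clockwise seen from above, to a stop at 1.57 where it points along the holder's -y, its post over the disc's middle. Stiff (about 1 N at the post); stays where left.
- keeper_post (a point): Top centre of the keeper's upright round post, 10 mm thick, standing from 6 to 30 mm above the deck (top 52 mm above the table), 40 mm from the pivot.
- keeper_pivot (a point): The keeper's pivot axis at deck height (22 mm above the table), 38 mm to the holder's +y side of the seat's centre. A round boss of 14 mm and its screw head reach 11 mm above the deck. Axes as the holder's.
- spare_holder: The other holder, of the same make and size, fixed to the table, with its disc already seated and its keeper already across, both immovable. To be left alone. Origin: centre of its underside; axes as the filter holder's.
- vial: Small capped bottle, 28 mm thick and 62 mm tall, standing at the back. Origin: centre of its underside. A bystander.
- fitting: Small brass hose fitting, 34 mm long and 17 mm high, lying between the holders. Origin: centre of its underside. A bystander.
- forceps: Steel forceps, 132 mm long and 9 mm high, lying on the right. Origin: centre of the underside. A bystander.

How it is judged (in metres and radians):
On the way, in this order (a step that is already met when the one before it is completed fails the run):
1. the disc lies flat on the floor of its seat, with the keeper still off it (horizontal distance between filter_disc and seat below 0.004 m and z of filter_disc in the frame of seat below 0.002 m and angle between filter_disc's own z axis and vertical below 0.06 rad and value of joint keeper below 0.6 rad), for 0.2 s.
2. the keeper is swung over the disc to its stop (value of joint keeper above 1.4 rad), for 0.2 s.
At the end, for the whole second after the job is handed in: The disc lies at rest and flat (within 0.06 rad) on the floor of its seat, within 4 mm of its centre and 2 mm of the floor, and the keeper stands across it at more than 1.4 rad of its 1.57 (horizontal distance between filter_disc and seat below 0.004 m and z of filter_disc in the frame of seat below 0.002 m and angle between filter_disc's own z axis and vertical below 0.06 rad and linear speed of filter_disc below 0.02 m/s and value of joint keeper above 1.4 rad); the robot touches nothing.
It fails at once if the disc is lifted more than 12 mm off the deck (height (world z) of filter_disc above 0.034 m).
It fails at once if the disc is pushed off the holder (height (world z) of filter_disc below 0.008 m).
It fails at once if a bystander is moved by more than 20 mm (distance of any of vial, fitting, forceps from where it was at the start of the episode above 0.02 m).
It fails at once if the robot presses on the other holder with more than 5 N (contact force between any of the fingers, the arm and spare_holder above 5 N).
It also fails if it takes over 54 s, if anything falls off the work surface, if the arm or the gripper's body presses on something with over 40 N, if the wrist force passes 120 N, or if a joint passes its speed limit or range.

## Working session

There is one attempt and no reset: what is moved stays moved. The work goes in short steps, Python scripts to look and compute and a shell command to move; the robot and the scene stay as the last step left them, time stands still between calls to the robot, and variables do not carry over. Pictures are saved under pics/ and viewed, at most 10 in all, crops included, and the job is handed in when it is done.

```bash
mkdir -p pics; ls
python3 - <<'E'
from bench import *
import cv2
s=sense(); print(s['time'],s['tool_pos'],s['tcp_rot'],s['finger_gap'])
for n in ("top","side"):
    d=snapshot(n); cv2.imwrite(f"pics/{n}0.png",d["img"][:,:,::-1]); print(n,d["fx"],d["fy"],d["cx"],d["cy"],d["extrinsics"])
E
```

```text
pics
0.0 [245.51243136 547.22238403 403.63024816] [-1.79894349e+02 -1.01187897e-02  1.55833714e+02] 85.11638428855187
top 482.23093675036307 482.23093675036307 278.2410679827765 205.3108086337859 [[ 2.04593033e-02 -9.93764580e-01  1.09605550e-01  4.20912416e+02]
 [-9.99467559e-01 -1.75424234e-02  2.75111149e-02 -1.08275861e+02]
 [-2.54168246e-02 -1.10110050e-01 -9.93594365e-01  1.27413828e+03]
 [ 0.00000000e+00  0.00000000e+00  0.00000000e+00  1.00000000e+00]]
side 448.84464008826546 448.84464008826546 273.4324958988818 211.74819125327383 [[-9.87567300e-01 -8.56208059e-02  1.31832869e-01  4.17264476e+02]
 [-1.56703110e-01  6.02624367e-01 -7.82488344e-01  7.43836728e+02]
 [-1.24484166e-02 -7.93418522e-01 -6.08549165e-01  7.28028210e+02]
 [ 0.00000000e+00  0.00000000e+00  0.00000000e+00  1.00000000e+00]]
```

View pics/top0.png

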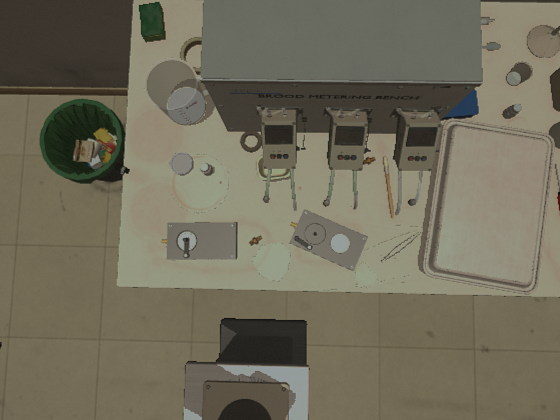

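View pics/side0.png

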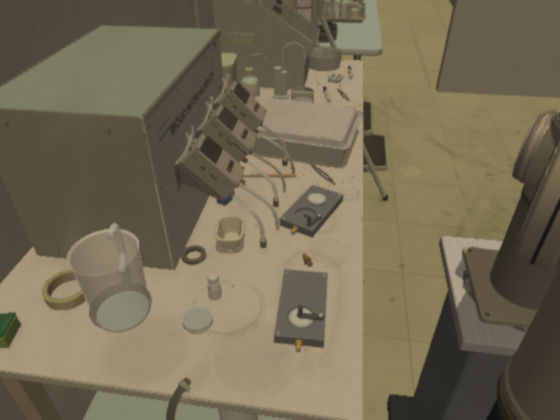

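The top view shows the working holder around (329,239): seat at about (315,234), loose disc at (340,243), barb at (293,225) and keeper at the lower left. The spare holder is at (202,241), the fitting at (256,240) and the forceps at (400,247). The side view has the same holder around (312,210). Next I'll enlarge both to get measurable points.

Run:
```python
import cv2,numpy as np
a=cv2.imread("pics/top0.png")[200:280,280:380]; b=cv2.imread("pics/side0.png")[180:240,270:350]
a=cv2.resize(a,(500,400),interpolation=cv2.INTER_CUBIC); b=cv2.resize(b,None,fx=3.5,fy=3.5,interpolation=cv2.INTER_CUBIC)
c=np.zeros((400,780,3),np.uint8); c[:,:500]=a; c[:210,500:]=b
cv2.imwrite("pics/c0.png",cv2.convertScaleAbs(c,alpha=1.6))
```

```text
(no output)
```

View pics/c0.png

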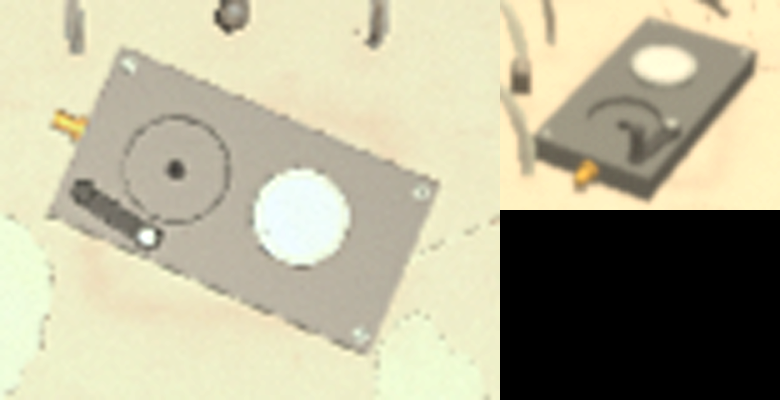

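The top crop (5x, offset 280,200) shows the disc at (301,217), the seat at (176,169), pivot screw at (149,237), post at (83,191), and deck corners at (122,48), (438,182), (367,352), (50,215). The side crop (3.5x, offset 270,180, starting at column 500) shows the disc at (664,66), and corners at (650,17), (755,55), (537,140).

```bash
cat > h.py <<'E'
import numpy as np
def ray(d,u,v):
    E=np.array(d["extrinsics"]); r=E[:3,:3]@[(u-d["cx"])/d["fx"],(v-d["cy"])/d["fy"],1.]; return E[:3,3],r/np.linalg.norm(r)
def onz(d,u,v,z):
    o,r=ray(d,u,v); return o+r*(z-o[2])/r[2]
def tri(a,b):
    A=np.zeros((3,3));y=np.zeros(3)
    for o,r in (a,b):
        P=np.eye(3)-np.outer(r,r);A+=P;y+=P@o
    return np.linalg.solve(A,y)
E
python3 - <<'E'
from bench import *; from h import *
np.set_printoptions(precision=1,suppress=True)
t=snapshot("top");s=snapshot("side")
T=lambda x,y:(280+x/5-.4,200+y/5-.4); S=lambda x,y:(270+(x-500)/3.5-.3,180+y/3.5-.3)
for n,p,q in (("disc",(301,217),(664,66)),("c1",(438,182),(650,17)),("c2",(367,352),(755,55)),("c3",(122,48),(537,140))):
    print(n,tri(ray(t,*T(*p)),ray(s,*S(*q))))
for n,p,z in (("disc",(301,217),28),("seat",(176,169),22),("piv",(149,237),33),("post",(83,191),52),("c1",(438,182),22),("c2",(367,352),22),("c3",(122,48),22),("c4",(50,215),22)): print(n,onz(t,*T(*p),z))
w=snapshot("wrist");q=sense()
import cv2
E=np.array(w["extrinsics"]);print(E,w["fx"],w["cx"],w["cy"],q["tool_pos"],q["tcp_rot"])
from scipy.spatial.transform import Rotation as R
r=R.from_euler("xyz",q["tcp_rot"],degrees=True).as_matrix();print(r.T@(E[:3,3]-q["tool_pos"]),r.T@E[:3,:3]); print(r)
E
```

```text
disc [ 464.2 -234.4   24.4]
c1 [ 482.4 -305.3   20.5]
c2 [ 395.9 -269.5   16.7]
c3 [ 549.8 -141.2   16.1]
disc [ 463.7 -234.    28. ]
seat [ 487.5 -169.9   22. ]
piv [ 451.8 -155.9   33. ]
post [ 473.9 -121.6   52. ]
c1 [ 483.4 -305.    22. ]
c2 [ 395.5 -268.8   22. ]
c3 [ 550. -141.   22.]
c4 [ 462.4 -105.    22. ]
[[  0.4   0.9   0.3 173.1]
 [  0.9  -0.4  -0.1 579.2]
 [ -0.    0.3  -1.  373.8]
 [  0.    0.    0.    1. ]] 299.9028115538813 279.14053222557243 211.8732717765804 [245.6 547.3 404.2] [-179.9   -0.   155.8]
[79.1 -0.6 30.4] [[-0.  -1.  -0.3]
 [ 1.  -0.  -0. ]
 [ 0.  -0.3  1. ]]
[[-0.9  0.4 -0. ]
 [ 0.4  0.9 -0. ]
 [ 0.  -0.  -1. ]]
```

```bash
python3 - <<'E'
from bench import *; from h import *
np.set_printoptions(precision=0,suppress=True)
t=snapshot("top");s=snapshot("side")
for p,q in (((267,198),(263,240)),((295,207),(279,224)),((327,205),(275,203)),((355,205),(285,162)),((278,140),(195,165)),((345,170),(275,203))): print(tri(ray(t,*p),ray(s,*q)))
E
python3 -m jog '0 -0.6 0 0 0 0 0.3; 0 -0.6 0 0 0 0 0.3; -0.602 -0.038 0 0 0 0.12 0.3; -0.602 -0.038 0 0 0 0.12 0.3; -0.602 -0.038 0 0 0 0.12 0.3' 20
```

```text
[577. -44.  28.]
[ 552. -118.   21.]
[ 567. -200.   23.]
[ 553. -261.  114.]
[708. -71. 204.]
[ 620. -250.   -7.]
time: 0.98
tool_pos: [345.0, 333.6, 405.1]
tcp_rot: [179.9, 0.0, 134.0]
ft_force: [0.2, -0.1, 0.4]
finger_gap: 29.8
grip_force: 0.0
```

```bash
python3 -m jog '-0.602 -0.038 0 0 0 0.12 0.3; -0.602 -0.038 0 0 0 0.12 0.3; -0.602 -0.038 0 0 0 0.12 0.3; -0.602 -0.038 0 0 0 0.12 0.3; -0.602 -0.038 0 0 0 0.12 0.3' >/dev/null; python3 -m jog '-0.602 -0.038 0 0 0 0.12 0.3; -0.602 -0.038 0 0 0 0.12 0.3; -0.602 -0.038 0 0 0 0.12 0.3; -0.602 -0.038 0 0 0 0.12 0.3; 0 0 0 0 0 0 0.3'
```

```text
time: 2.22
tool_pos: [448.2, -172.7, 404.8]
tcp_rot: [180.0, 0.1, 69.0]
ft_force: [0.6, 0.2, -0.6]
finger_gap: 29.6
grip_force: 0.0
```

```bash
python3 -m jog '-0.47 0.19 0 0 0 -0.015 0.3; -0.47 0.19 0 0 0 0 0.3; 0 0 0.6 0 0 0 0.3; 0 0 0.6 0 0 0 0.3; 0 0 0 0 0 0 0.3'
python3 - <<'E'
from bench import *; import cv2
w=snapshot("wrist"); cv2.imwrite("pics/w1.png",w["img"][:,:,::-1]); import pickle; pickle.dump(w,open("w1.pkl","wb"))
s=sense();print(s["tool_pos"],s["tcp_rot"])
E
```

```text
time: 2.85
tool_pos: [451.0, -268.1, 279.4]
tcp_rot: [-179.4, -0.2, 70.4]
ft_force: [-0.5, 0.0, 0.4]
finger_gap: 29.8
grip_force: 0.0
[ 452.39011881 -269.09793616  283.33544821] [-1.79730304e+02 -9.44592552e-02  7.04138259e+01]
```

View pics/w1.png

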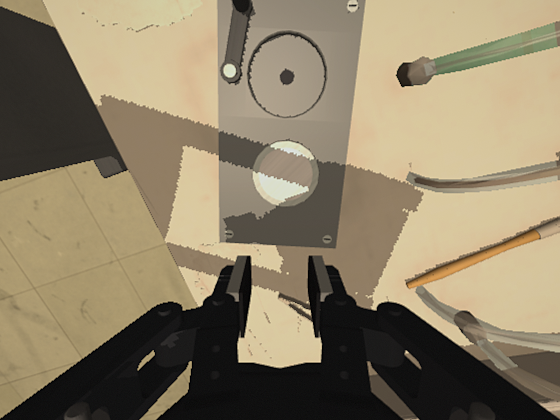

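The wrist view shows the disc centred at about (286,174), the seat at (287,74), the pivot screw at (230,71) and the finger pads at columns 245 and 313.

```bash
cat > st.py <<'E'
from bench import *; from h import *
from scipy.spatial.transform import Rotation as R
seat=np.array([487.5,-169.9]); hx=np.array([.377,.926]); hy=np.array([-.926,.377])
S=[sense() for _ in range(1)]
def state():
    s=sense(); return s
def report():
    s=sense(); p=np.array(s["tool_pos"]); print("t",round(s["time"],2),"tcp",p.round(1),"rot",np.round(s["tcp_rot"],2),"holder-frame rel seat",(p[:2]-seat)@hx.round(3),(p[:2]-seat)@hy,"F",np.round(s["ft_force"],1),"gap",round(s["finger_gap"],1))
E
python3 - <<'E'
import pickle; from st import *
np.set_printoptions(precision=1,suppress=True)
w=pickle.load(open("w1.pkl","rb"))
for n,p,z in (("disc",(286,174),28),("seat",(287,74),22),("piv",(230,71),33),("post",(240,5),52)):
    q=onz(w,*p,z); print(n,q,(q[:2]-seat)@hx,(q[:2]-seat)@hy)
t=snapshot("top")
print("disc height:",tri(ray(w,286,174),ray(t,339.8,243)))
E=np.array(w["extrinsics"])
for _ in range(3): report()
E
```

```text
disc [ 465.5 -233.7   28. ] -67.33399587423132 -3.673724665677065
seat [ 489.  -168.9   22. ] 1.5119787102622944 -0.9723060696171966
piv [ 453.6 -155.7   33. ] 0.37647476199943647 36.77544499663655
post [ 474.  -129.4   52. ] 32.44402917518408 27.755900666730394
disc height: [ 464.5 -235.7   14.5]
t 2.95 tcp [ 453.5 -269.9  286.1] rot [180.   -0.   70.4] holder-frame rel seat -105.48045934064689 -6.192414812286063 F [ 0.6 -0.9  0.4] gap 30.1
t 2.95 tcp [ 453.5 -269.9  286.1] rot [180.   -0.   70.4] holder-frame rel seat -105.48045934064689 -6.192414812286063 F [ 0.6 -0.9  0.4] gap 30.1
t 2.95 tcp [ 453.5 -269.9  286.1] rot [180.   -0.   70.4] holder-frame rel seat -105.48045934064689 -6.192414812286063 F [ 0.6 -0.9  0.4] gap 30.1
```

```bash
python3 -m jog '0 0 0 0 0 0 0.3; 0 0 0 0 0 0 0.3'
python3 - <<'E'
from st import *; import cv2
np.set_printoptions(precision=3,suppress=True)
report()
w=snapshot("wrist"); cv2.imwrite("pics/w2.png",w["img"][:,:,::-1])
s=sense(); E=np.array(w["extrinsics"]); r=R.from_euler("xyz",s["tcp_rot"],degrees=True).as_matrix()
print(r.T@(E[:3,3]-s["tool_pos"])); print(r.T@E[:3,:3])
g=cv2.cvtColor(w["img"],cv2.COLOR_RGB2HSV)
c=cv2.HoughCircles(cv2.medianBlur(cv2.cvtColor(w["img"],cv2.COLOR_RGB2GRAY),3)[:230,200:380],cv2.HOUGH_GRADIENT,1,40,param1=80,param2=18,minRadius=25,maxRadius=50)
c=c[0]; c[:,0]+=200; print(c)
for u,v,_ in c[:4]:
    q=onz(w,u,v,25); print(q,(q-s["tool_pos"])@r)
E
```

```text
time: 3.2
tool_pos: [453.8, -270.8, 287.6]
tcp_rot: [179.7, 0.1, 70.4]
ft_force: [0.1, -0.2, -0.3]
finger_gap: 30.0
grip_force: 0.0
t 3.2 tcp [ 453.8 -270.8  287.6] rot [179.75   0.08  70.36] holder-frame rel seat -106.16409193824072 -6.852090446819387 F [ 0.1 -0.2 -0.3] gap 30.0
[78.172 -0.238 29.703]
[[-0.001 -0.952 -0.307]
 [ 1.    -0.002  0.002]
 [-0.002 -0.307  0.952]]
[[276.5  72.5  38.8]
 [274.5 167.5  32. ]]
[ 488.741 -170.245   25.   ] [106.785  -1.585 261.863]
[ 464.367 -233.11    25.   ] [ 39.384  -3.402 261.93 ]
```

```bash
python3 -m jog '0 -0.03 0.4 0 0 0.01 0.3; 0 0 0.4 0 0 0 0.3; 0 0 0 0 0 0 0.3; 0 0 0 0 0 0 0.3; 0 0 0 0 0 0 0.3' ; python3 -m jog '0 0 0 0 0 0 0.3; 0 0 0.02 0 0 0 0.3; 0 0 0.02 0 0 0 0.3;  0 0 0 0 0 0 0.3; 0 0 0 0 0 0 0.3'
python3 - <<'E'
from st import *; import cv2
report()
w=snapshot("wrist"); cv2.imwrite("pics/w3.png",w["img"][:,:,::-1])
E
```

```text
time: 3.88
tool_pos: [451.0, -270.2, 207.2]
tcp_rot: [179.8, 0.1, 69.7]
ft_force: [-0.5, 0.0, -0.0]
finger_gap: 29.9
grip_force: 0.0
time: 4.5
tool_pos: [449.9, -269.4, 200.6]
tcp_rot: [-180.0, -0.0, 69.7]
ft_force: [0.2, 0.4, -0.7]
finger_gap: 29.9
grip_force: 0.0
t 4.5 tcp [ 449.9 -269.4  200.6] rot [-179.99   -0.     69.73] holder-frame rel seat -106.29255261594575 -2.6907063338157844 F [ 0.2  0.4 -0.7] gap 29.9
```

View pics/w3.png

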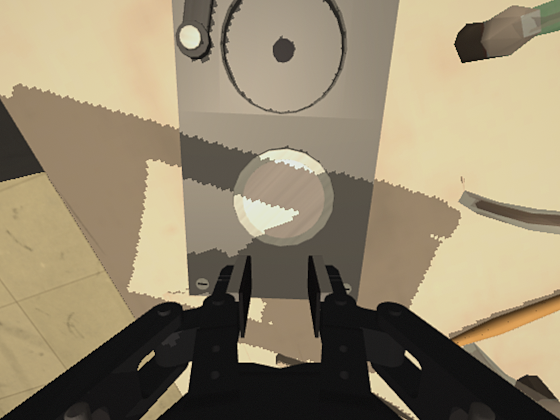

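Disc is at (283,197), centred between the pads (279), and the seat is at (284,48), so the line-up is good. I'll feel down for the deck.

```bash
for i in 1 2 3; do python3 -m jog '0 0 0.02 0 0 0 0.3; 0 0 0 0 0 0 0.3; 0 0 0 0 0 0 0.3' | egrep 'tool_pos|ft_f'; done
```

```text
tool_pos: [449.9, -269.4, 198.6]
ft_force: [0.0, 0.7, 0.6]
tool_pos: [450.0, -269.4, 196.7]
ft_force: [-0.6, 0.5, -1.1]
tool_pos: [450.1, -269.5, 195.0]
ft_force: [-1.1, 0.3, 5.3]
```

```bash
python3 -m jog '0 0 -0.016 0 0 0 0.3; 0.05 0 0 0 0 0 0.3; 0.05 0 0 0 0 0 0.3; 0.05 0 0 0 0 0 0.3; 0.05 0 0 0 0 0 0.3'; python3 -m jog '0.05 0 0 0 0 0 0.3; 0.05 0 0 0 0 0 0.3; 0.05 0 0 0 0 0 0.3; 0.05 0 0 0 0 0 0.3; 0 0 0 0 0 0 0.3'
python3 - <<'E'
from st import *; import cv2
report()
w=snapshot("wrist"); cv2.imwrite("pics/w4.png",w["img"][:,:,::-1])
E
```

```text
time: 6.3
tool_pos: [457.0, -250.2, 196.2]
tcp_rot: [-180.0, -0.0, 69.7]
ft_force: [-0.1, 0.3, -1.3]
finger_gap: 29.7
grip_force: 0.1
time: 6.92
tool_pos: [463.9, -231.5, 196.3]
tcp_rot: [-180.0, -0.0, 69.8]
ft_force: [-0.2, -0.1, 1.3]
finger_gap: 29.9
grip_force: 0.0
t 6.92 tcp [ 463.9 -231.5  196.3] rot [-180.     -0.     69.76] holder-frame rel seat -65.93113073851971 -1.4179124306939186 F [-0.2 -0.1  1.3] gap 29.9
```

View pics/w4.png

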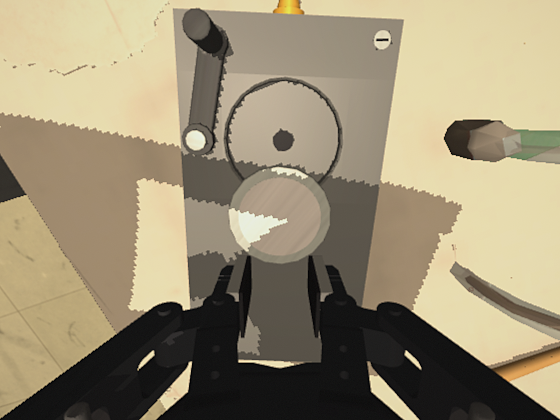

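The disc is now cradled at (279,215), centred on the pads. The seat is at (283,137), so a small sideways correction is needed.

Run:
```python
from st import *
w=snapshot("wrist"); s=sense(); r=R.from_euler("xyz",s["tcp_rot"],degrees=True).as_matrix()
for n,u,v,z in (("disc",279,215,28),("seat",283.5,137,22),("piv",197,139,33),("post",202,25,52)):
    q=onz(w,u,v,z); print(n,q.round(1),((q-s["tool_pos"])@r).round(1))
```

```text
disc [ 474.5 -201.5   28. ] [ 32.1  -0.5 168.3]
seat [ 489.2 -168.1   22. ] [ 68.6   1.7 174.3]
piv [ 453.9 -155.2   33. ] [ 68.5 -35.9 163.3]
post [ 476.4 -122.6   52. ] [106.8 -26.  144.3]
```

```bash
python3 -m jog '0.05 0.004 0 0 0 0 0.3; 0.05 0.004 0 0 0 0 0.3; 0.05 0.004 0 0 0 0 0.3; 0.05 0.004 0 0 0 0 0.3; 0.05 0.004 0 0 0 0 0.3'; python3 -m jog '0.03 0.002 0 0 0 0 0.3; 0.03 0 0 0 0 0 0.3; 0.03 0 0 0 0 0 0.3; 0.02 0 0 0 0 0 0.3; 0 0 0 0 0 0 0.3'
python3 - <<'E'
from st import *; import cv2
report()
w=snapshot("wrist"); cv2.imwrite("pics/w5.png",w["img"][:,:,::-1])
E
```

```text
time: 7.65
tool_pos: [474.5, -208.8, 196.3]
tcp_rot: [180.0, -0.0, 69.7]
ft_force: [1.0, -0.0, 0.6]
finger_gap: 29.9
grip_force: 0.2
time: 8.28
tool_pos: [478.4, -198.7, 196.3]
tcp_rot: [-180.0, -0.0, 69.7]
ft_force: [-0.2, -0.1, 1.0]
finger_gap: 30.0
grip_force: 0.0
t 8.28 tcp [ 478.4 -198.7  196.3] rot [-180.     -0.     69.74] holder-frame rel seat -30.15511548718942 -2.418726263928275 F [-0.2 -0.1  1. ] gap 30.0
```

View pics/w5.png

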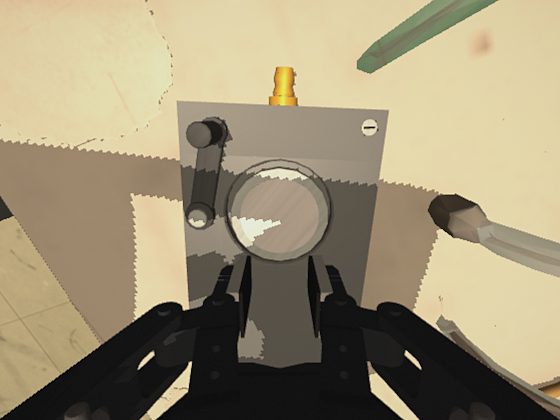

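The disc is at (280,213) inside the seat outline, which runs from row 160 at the top across columns 228–331. There is still a gap at the front, so I'll push a few mm more.

```bash
python3 -m jog '0.015 0 0 0 0 0 0.3; 0.015 0 0 0 0 0 0.3; 0.015 0 0 0 0 0 0.3; 0 0 0 0 0 0 0.3; -0.1 0 0 0 0 0 0.3'; python3 -m jog '0 0 -0.3 0 0 0 0.3; 0 0 -0.2 0 0 0 0.3; 0 0 0 0 0 0 0.3; 0 0 0 0 0 0 0.3; 0 0 0 0 0 0 0.3'
python3 - <<'E'
from st import *; import cv2
report()
w=snapshot("wrist"); s=snapshot("side")
c=np.zeros((400,800,3),np.uint8); c[:,:480]=cv2.resize(w["img"][60:260,160:400],(480,400)); c[:240,480:]=cv2.resize(s["img"][180:240,270:350],(320,240),interpolation=cv2.INTER_CUBIC)
cv2.imwrite("pics/w6.png",cv2.convertScaleAbs(c[:,:,::-1],alpha=1.3))
E
```

```text
time: 8.95
tool_pos: [476.5, -204.0, 196.3]
tcp_rot: [-180.0, -0.0, 69.8]
ft_force: [-0.5, 0.1, 0.7]
finger_gap: 29.9
grip_force: 0.0
time: 9.57
tool_pos: [475.9, -203.9, 244.9]
tcp_rot: [-179.9, -0.0, 69.7]
ft_force: [-1.2, -1.0, 0.2]
finger_gap: 29.7
grip_force: 0.0
t 9.57 tcp [ 475.9 -203.9  244.9] rot [-1.7988e+02 -2.0000e-02  6.9730e+01] holder-frame rel seat -35.83088254470008 -2.0315278169497843 F [-1.2 -1.   0.2] gap 29.7
```

View pics/w6.png

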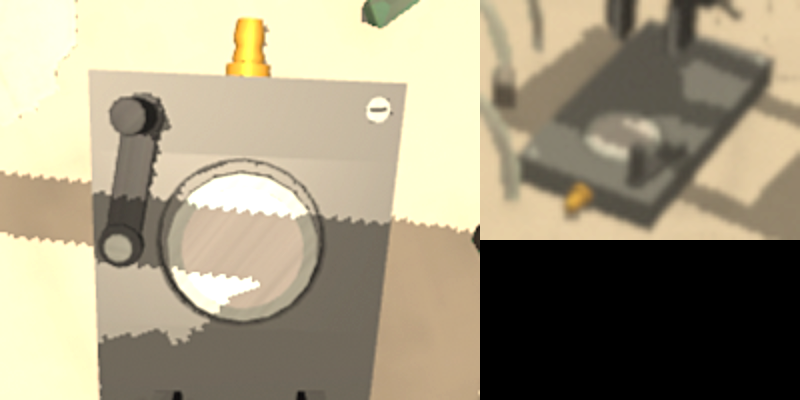

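Run:
```python
from st import *; import cv2
w=snapshot("wrist"); t=snapshot("top")
c=np.zeros((500,800,3),np.uint8); c[:,:500]=cv2.resize(w["img"][130:230,230:330],(500,500),interpolation=cv2.INTER_CUBIC); c[:300,500:]=cv2.resize(t["img"][215:245,300:330],(300,300),interpolation=cv2.INTER_CUBIC)
cv2.imwrite("pics/w7.png",cv2.convertScaleAbs(c[:,:,::-1],alpha=1.3))
s=sense(); r=R.from_euler("xyz",s["tcp_rot"],degrees=True).as_matrix()
for n,u,v,z in (("seat",281,180,22),("piv",221,183,33),("post",227,118,52)):
    q=onz(w,u,v,z); print(n,q.round(1),((q-s["tool_pos"])@r).round(1))
```

```text
seat [ 489.6 -168.5   22. ] [ 37.8   0.5 223.6]
piv [ 454.9 -155.2   33. ] [ 38.2 -36.6 212.7]
post [ 476.7 -122.2   52. ] [ 76.7 -27.7 193.7]
```

View pics/w7.png

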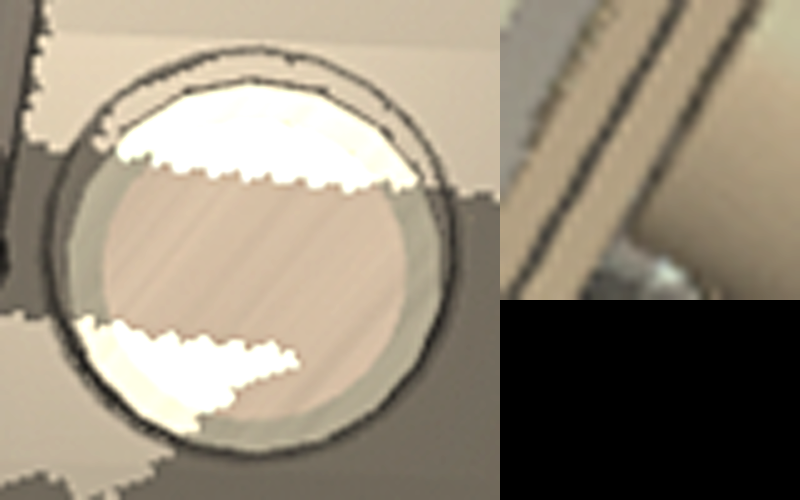

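The disc rim (columns 70–442, rows 82–450) lies wholly inside the seat rim (42–458, 48–458). It looks seated, about 1.7 mm toward the rear. To make sure it is flat I'll press it lightly with the closed tips.

```bash
python3 -m jog '0.36 0.005 0 0 0 0 1; 0 0 0.2 0 0 0 1; 0 0 0.2 0 0 0 1; 0 0 0 0 0 0 1; 0 0 0 0 0 0 1'; python3 -m jog '0 0 0.03 0 0 0 1; 0 0 0 0 0 0 1; 0 0 0.02 0 0 0 1; 0 0 0 0 0 0 1; 0 0 0 0 0 0 1'
```

```text
time: 10.4
tool_pos: [489.6, -170.6, 206.8]
tcp_rot: [180.0, 0.0, 69.7]
ft_force: [0.1, -0.3, -0.3]
finger_gap: -0.1
grip_force: 0.0
time: 11.02
tool_pos: [489.4, -170.4, 201.3]
tcp_rot: [-180.0, -0.0, 69.7]
ft_force: [0.6, 0.7, -0.6]
finger_gap: 0.1
grip_force: 0.0
```

```bash
python3 -m jog '0 0 0.02 0 0 0 1; 0 0 0 0 0 0 1; 0 0 0 0 0 0 1'
```

```text
time: 11.4
tool_pos: [489.4, -170.4, 199.3]
tcp_rot: [-180.0, -0.0, 69.7]
ft_force: [-0.2, 0.3, 1.6]
finger_gap: 0.1
grip_force: 0.0
```

```bash
python3 -m jog '0 0 0.02 0 0 0 1; 0 0 0 0 0 0 1; 0 0 0 0 0 0 1'; python3 -m jog '0 0 0.015 0 0 0 1; 0 0 0 0 0 0 1; 0 0 0 0 0 0 1'
```

```text
time: 11.78
tool_pos: [489.3, -170.4, 197.2]
tcp_rot: [-180.0, -0.0, 69.7]
ft_force: [-0.0, 0.3, 0.2]
finger_gap: 0.1
grip_force: 0.0
time: 12.15
tool_pos: [489.4, -170.4, 195.8]
tcp_rot: [-180.0, 0.0, 69.7]
ft_force: [-0.2, 0.1, 0.3]
finger_gap: -0.2
grip_force: 0.0
```

```bash
python3 -m jog '0 0 0.012 0 0 0 1; 0 0 0 0 0 0 1; 0 0 0 0 0 0 1';  python3 -m jog '0 0 0.01 0 0 0 1; 0 0 0 0 0 0 1; 0 0 0 0 0 0 1'
```

```text
time: 12.52
tool_pos: [489.4, -170.4, 194.6]
tcp_rot: [-180.0, 0.0, 69.7]
ft_force: [0.5, 0.4, -0.1]
finger_gap: -0.4
grip_force: 0.0
time: 12.9
tool_pos: [489.5, -170.5, 194.4]
tcp_rot: [-180.0, 0.0, 69.7]
ft_force: [-3.6, 2.1, 8.9]
finger_gap: 0.4
grip_force: 4.7
```

Contact came at a tip height of about 21.4 mm, which is the seated disc's top, so the disc is flat and in. Now I'll lift and go over the post.

```bash
python3 -m jog '0 0 -0.3 0 0 0 1; 0 0 -0.35 0 0 0 0; 0.2 -0.15 0 0 0 0 0; 0.2 -0.145 0 0 0 0 0; 0 0 0 0 0 0.11 0'; python3 -m jog '0 0 0 0 0 0.115 0; 0 0 0 0 0 0 0; 0 0 0 0 0 0 0; 0 0 0 0 0 0 0; 0 0 0 0 0 0 0'
python3 - <<'E'
from st import *; import cv2
report()
w=snapshot("wrist"); cv2.imwrite("pics/w8.png",w["img"][:,:,::-1])
E
```

```text
time: 13.52
tool_pos: [475.1, -121.4, 258.5]
tcp_rot: [-180.0, -0.0, 63.1]
ft_force: [-0.4, -0.4, -0.2]
finger_gap: 42.8
grip_force: 0.0
time: 14.15
tool_pos: [475.6, -122.7, 258.6]
tcp_rot: [-180.0, 0.0, 56.3]
ft_force: [0.1, 0.6, -0.0]
finger_gap: 42.8
grip_force: 0.0
t 14.15 tcp [ 475.6 -122.7  258.6] rot [-180.      0.     56.27] holder-frame rel seat 39.157671565640996 28.839755578054444 F [ 0.1  0.6 -0. ] gap 42.8
```

View pics/w8.png

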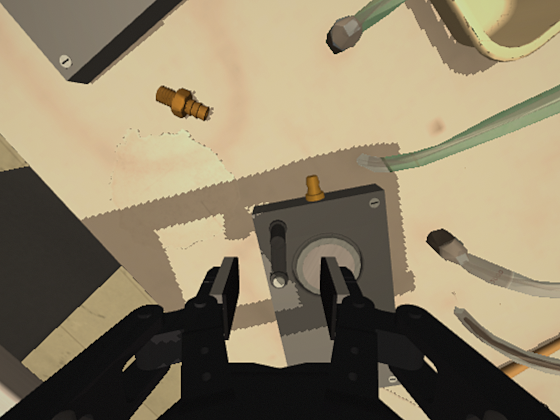

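Post is at (278,228), centred between the pads (238 and 323), and the bar is in line with the image's vertical. I'll check the position numerically.

```bash
python3 - <<'E'
from st import *
w=snapshot("wrist"); s=sense(); r=R.from_euler("xyz",s["tcp_rot"],degrees=True).as_matrix()
for n,u,v,z in (("piv",279,282,33),("post",278,229,52)):
    q=onz(w,u,v,z); print(n,q.round(1),((q-s["tool_pos"])@r).round(1))
E
python3 -m jog '0 0 0.25 0 0 0 0; 0 0 0.23 0 0 0 0; 0 0 0 0 0 0 0; 0 0 0 0 0 0 0.62; 0 0 0 0 0 0 0.62'
```

```text
piv [ 453.3 -155.3   33. ] [-39.4  -0.4 225.6]
post [ 480.2 -114.    52. ] [  9.9  -1.  206.6]
time: 14.88
tool_pos: [476.2, -122.9, 211.9]
tcp_rot: [179.9, -0.0, 56.2]
ft_force: [0.4, 0.4, 0.3]
finger_gap: 16.6
grip_force: 0.0
```

```bash
python3 -m jog '-0.0012 0.0314 0 0 0 0.075 0.62; -0.0012 0.0314 0 0 0 0.075 0.62; -0.0012 0.0314 0 0 0 0.075 0.62; -0.0012 0.0314 0 0 0 0.075 0.62; -0.0012 0.0314 0 0 0 0.075 0.62'; python3 -m jog '-0.0012 0.0314 0 0 0 0.075 0.62; -0.0012 0.0314 0 0 0 0.075 0.62; -0.0012 0.0314 0 0 0 0.075 0.62; -0.0012 0.0314 0 0 0 0.075 0.62; -0.0012 0.0314 0 0 0 0.075 0.62'
```

```text
time: 15.5
tool_pos: [486.9, -133.9, 211.5]
tcp_rot: [180.0, -0.0, 33.6]
ft_force: [-1.5, 0.3, 0.3]
finger_gap: 16.2
grip_force: 0.5
time: 16.12
tool_pos: [492.9, -148.2, 211.4]
tcp_rot: [180.0, -0.0, 11.1]
ft_force: [-1.0, 1.3, -0.8]
finger_gap: 16.0
grip_force: 0.5
```

```bash
python3 -m jog '-0.0012 0.0314 0 0 0 0.075 0.62; -0.0012 0.0314 0 0 0 0.075 0.62; -0.0012 0.0314 0 0 0 0.075 0.62; -0.0012 0.0314 0 0 0 0.075 0.62; 0 0 0 0 0 0 0.62'; python3 -m jog '-0.0012 0.0314 0 0 0 0.075 0.62; -0.0012 0.0314 0 0 0 0.075 0.62; -0.0012 0.0314 0 0 0 0.075 0.62; 0 0 0 0 0 0 0.62; 0 0 0 0 0 0 0.62'
```

```text
time: 16.75
tool_pos: [493.4, -160.9, 211.4]
tcp_rot: [180.0, -0.1, -6.7]
ft_force: [-0.3, 0.0, 0.6]
finger_gap: 16.4
grip_force: 0.0
time: 17.38
tool_pos: [491.1, -169.8, 210.9]
tcp_rot: [180.0, -0.0, -20.1]
ft_force: [0.5, 0.3, -0.5]
finger_gap: 16.3
grip_force: 0.0
```

```bash
python3 -m jog '0 0.02 0 0 0 0.03 0.62; 0 0.02 0 0 0 0.02 0.62; 0 0 0 0 0 0 0.62'; python3 -m jog '0 0.02 0 0 0 0 0.62; 0 0 0 0 0 0 0.62; 0 0 0 0 0 0 0.62'
```

```text
time: 17.75
tool_pos: [489.6, -173.5, 210.8]
tcp_rot: [-180.0, -0.0, -23.3]
ft_force: [1.8, 3.1, 0.8]
finger_gap: 16.0
grip_force: 1.3
time: 18.12
tool_pos: [489.3, -174.3, 210.8]
tcp_rot: [-179.9, -0.0, -23.2]
ft_force: [5.3, 8.6, 1.2]
finger_gap: 16.2
grip_force: 5.1
```

```bash
python3 -m jog '0 -0.045 0 0 0 0 0.62; 0 0 0 0 0 0 0.3; 0 0 0 0 0 0 0.3; 0 0 -0.3 0 0 0 0.3; 0 0 -0.5 0 0 0 0.3'; python3 -m jog '0 0 -0.5 0 0 0 0.3; -0.3 0 -0.3 0 0 0 0.3; 0 0 0 0 0 0 0.3; 0 0 0 0 0 0 0.3; 0 0 0 0 0 0 0.3'
python3 - <<'E'
from st import *; import cv2
report()
w=snapshot("wrist"); cv2.imwrite("pics/w9.png",w["img"][:,:,::-1])
# post top found as the small round on the keeper: project where it should be for 1.57 and for 1.40
E=np.linalg.inv(np.array(w["extrinsics"])); piv=np.array([453.5,-155.4])
for th in (1.57,1.4,1.2):
    a=np.radians(67.9)-th; p=E@np.r_[piv+40*np.array([np.cos(a),np.sin(a)]),52,1]
    print(th,(p[0]/p[2]*w["fx"]+w["cx"]).round(1),(p[1]/p[2]*w["fy"]+w["cy"]).round(1))
p=E@[489,-169,21,1]; u,v=p[0]/p[2]*w["fx"]+w["cx"],p[1]/p[2]*w["fy"]+w["cy"]; print("disc",u,v)
g=cv2.cvtColor(w["img"],cv2.COLOR_RGB2GRAY); y,x=int(v)-44,int(u)-40
for row in g[y:y+88:4,x:x+80:3]: print("".join(" .:-=+*#%@"[::-1][min(9,k//22)] for k in row))
print(x,y)
E
```

```text
time: 18.75
tool_pos: [489.3, -171.0, 289.2]
tcp_rot: [180.0, 0.3, -23.3]
ft_force: [1.0, -0.4, 1.1]
finger_gap: 30.2
grip_force: 0.0
time: 19.38
tool_pos: [462.8, -159.5, 368.8]
tcp_rot: [-180.0, 0.2, -23.3]
ft_force: [-0.6, 0.6, 0.1]
finger_gap: 29.8
grip_force: 0.0
t 19.38 tcp [ 462.8 -159.5  368.8] rot [-1.800e+02  1.600e-01 -2.328e+01] holder-frame rel seat 0.34401194516510136 26.820118724698425 F [-0.6  0.6  0.1] gap 29.8
1.57 277.7 167.6
1.4 270.6 168.4
1.2 262.7 170.7
disc 277.1632739258351 164.57452836008218
::*************************
.:*************************
.-*************************
:-*************************
:=*************************
:#*************+***********
:+********+========#*******
::*******==-------==+******
********==----------=******
*******==-----------==*****
*******==---=%%#-----=#****
*****#*=----%##%-----=+****
*******==---+##%-----=#****
*******+=---+##%----==#****
-*****#*==--+##%---==#*****
--+****#*:-==##%--==#******
--+******#:.+###==+#*******
--+******+=#+#####********-
---******-::-++*:#=+*-+----
--:******----***-----------
--:******---*. =+----------
--:******---*  .-----------
237 120
```

The crop printed as text shows the bar straight across the disc, with the post at column ~278. I predicted 277.7 for 1.57 rad and 270.6 for 1.4 rad. The arm is clear, so I'm handing in.

```bash
python3 -c "
from bench import *
print(hand_in())"
```

```text
the job is handed in; nothing more can be done
None
```

The job is handed in: the disc was pushed flat into its seat, the keeper was then swung round to its stop, and the arm finished clear of everything at about 19.4 s; `hand_in()` gave no verdict.

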